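Check a clamp spring on the lever tester and sort it by its force

ROBOT

A 7-joint arm with a two-finger parallel gripper is mounted at the origin on a cart in front of the work surface, level with it; the furniture and walls round the work are solid. World frame = base frame: x ahead of the robot, y to its left, z up, the work surface at z = 0. Lengths are in m, angles in rad, forces in N, time in s.
With the tool pointing down it reaches from about 0.425 to 0.875 m from the base axis. Payload 4.7 kg.
Tool frame: the origin (TCP) lies at the very end of the fingers, on their centre line; the grasp point (between the pads) lies 19 mm behind it; z points along the fingers, y is the line along which they close (so a half turn about z gives the same grasp; the last joint's range is limited). The gripper opens to 87 mm and grips with 3 to 60 N. Pads are 19 mm wide; open, the fingers measure 117 mm over their backs; the gripper's body (75 mm by 190 mm) begins 51 mm behind the grasp point.
Start: joints at [1.18, 0.321, -0.07, 1.45, 0.023, 1.371, -0.057], TCP at [0.256, -0.597, 0.223] pointing down, gripper open.
Joint ranges: [-2.86, 2.86], [-0.3, 2.09], [-1.38, 1.24], [0.06, 2.45], [-1.56, 4.7], [0.09, 2.05], [-2.69, 2.69]. Speed limits (rad/s): [2.57, 2.57, 3.14, 3.14, 3.14, 3.14, 3.14].

INTERFACE

Orientations are given as a rotation vector (axis times angle).
In Python, from bench import ctrl gives the robot as it stands.
- The arm moves only by the shell command python3 -m jog 'ROWS' [FORCE]. ROWS is JSON, a list that holds one entry, the list of rows, each a list of 7 numbers: the shift along the tool's x, y, z in mm, then the turn, a rotation vector about the tool's x, y, z in degrees, then the finger opening in mm, from 0 to 87. A call has 1 to 10 rows; each row is the pose to reach, as a shift and turn from the pose commanded when the call began, along the tool's axes at that moment; what a row does not reach only later rows make up. A row lasts 1/10 s, in which the tool goes at most 50 mm and 8.59 degrees, less where a joint would pass 70% of its speed; a pose out of reach is approached as far as the arm can. A call with a gripper value outside its range is refused whole. The fingers move at their own pace and stop on an object; FORCE is the grip in N (left out, the last holds). Time passes only in rows, so rows that repeat a pose let the fingers close. It gives the time, the measured TCP pose, the force, the opening and the grip force at its end, in the units of the state.
- ctrl.get_state(): the state, without advancing time (a new reading comes with each control period).
- ctrl.get_image(name): name is "scene" or "side" or "wrist"; returns a dict with "image" (400x640x3 uint8, red, green, blue), "depth" (400x640 float32, m along the optical axis (not along the pixel's ray), 0 where there is no reading), "fov_y" (degrees; the focal length in pixels is half the picture's height over the tangent of half this angle, whatever the lens; pixels are square), "cx", "cy" (the principal point, pixels), "k1" (the pictures are not rectified: a ray, as slopes to the right and down, at radius r is drawn at 1 + k1 r^2 times it, then the intrinsics apply), "rvec" (rotation vector, rad) and "tvec" (3), from world to camera coordinates, as OpenCV has them. Camera axes: x right, y down, z forward; pixel columns grow to the right and rows downward; lengths in m; the calibration is good to about 2 mm. A picture is of the moment at which its call begins.
- ctrl.close_job(): hands the job in; it is judged then, once.
The state is a dict: "time": time; "joint_positions": joint angles; "qd": joint speeds; "joint_torque": joint torques, N m; "position": TCP position; "tool_rot": TCP orientation; "ft_force": force on the tool from outside, world axes, zero at the start; "torque": the same for the moment, N m; "grip_width": opening from 0.0 (shut) to 1.0 (fully open); "grip_force": force on a finger pad.
Only numpy, scipy, OpenCV 4.12 (cv2) and the standard library are available. Lean on these libraries where they do the work, as an engineer would, in place of code of your own. Each camera call takes 0.05 s, during which the arm holds its last target. There are 200 camera calls.

TASK

Check the pressure spring that stands under the ram of the spring tester: pull the lever down until the ram's red pointer is on the green height mark of the rule, not past it, and hold it there about a second; the dial's black drag hand keeps the highest reading. Then bring the lever back right up, take the spring out from under the ram and stand it upright in the green tray if the reading is in the dial's green band, or in the red tray if it falls short of it. Leave the other spring, the tape roll and the cutters as they are.

Things in the scene. Friction and masses are not known exactly. Their poses are not given: they have to be found in the camera images.
- tester: blue lever spring tester, fixed to the desk; base plate 170 x 205 mm, top 30 mm above the desk. Origin on the desk plane under the centre of the steel pan; x points to its back, y to its left, z up. Column 47 to 77 mm behind the pan's centre. Head 64 mm wide over the pan, 216 to 288 mm above the desk, with a dial on its front, down to 228 mm, reaching 50 mm before the pan's centre
- pan_top (a point): centre of the top of the round steel pan (66 mm across, 36.5 mm above the desk) that carries the spring; it gives way about 4 mm under load. The platen (36 mm across) and head above leave no room from straight above: take the spring from the front (tester -x side) with the gripper tilted about 35 to 45 degrees
- platen (a point): centre of the underside of the ram's platen, 150 mm above the pan when the lever is right up, 51 mm above the unloaded pan at the mark
- lever (a joint): angle of the lever, rad: 0 right up (the arm points to the front, 47 degrees above level), growing as it is pulled down, stop at 1.85. A rad lowers the ram 60 mm; the mark lies near 1.65. It starts up to 0.35 down, stays where it is left (friction), but a compressed spring pushes it part way back; to hold it at the mark takes up to about 12 N at the handle
- lever_axle (a point): point on the lever's axle in the plane of the lever arm (45 mm right of the pan's centre, 30 mm behind it, 252 mm above the desk). The axle runs along the tester's y axis
- handle (a point): centre of the black handle sleeve at the lever's end: a freely turning round grip 90 mm long, 17 mm thick, along the tester's y axis, 125 mm from the axle line, its centre 59 mm to the right of the plane of the lever arm. It moves on an arc of 125 mm radius about the axle
- pointer (a point): tip of the ram's red pointer, which rides up and down in front of the rule, 6 mm above the platen's underside
- height_mark (a point): centre of the green mark, 5.5 mm tall, on the upright aluminium rule 44 mm left of and 36 mm behind the pan's centre; the pointer is on the mark when both are at one height
- needle (a joint): angle of the red dial needle, rad clockwise from zero at the lower left: 0.1396 rad (8 degrees) for each newton on the pan, full scale 30 N. The dial's green band runs from 17 N (2.37 rad) to 25 N (3.49 rad). At the mark a good spring reads about 21 N, a tired one about 12 N
- peak_hand (a joint): angle of the thin black drag hand on the same dial, same scale: the needle pushes it up and it stays at the highest reading, so it can still be read after the lever is back up. It starts at 0.25 to 0.8 rad
- spring_1: one of two look-alike steel coil springs with black end cups, 39 mm thick over the cups, 36 mm over the coils, 75 mm tall, 0.1 kg; origin at the centre of its underside, z up its axis. Firm to grip by the coils 8 to 36 mm above its underside (higher up they give way). One stands on the pan, the other on the parking pad; which one is where changes
- spring_2: the other spring, same in looks and size as spring_1; one of the two is good, the other tired
- parking (a point): centre of the round rubber parking pad on the tester's base (30 mm behind and 105 mm left of the pan's centre, 36.5 mm above the desk) on which the spring that is not tested stands
- green_tray: green tray for good springs, fixed, 121 x 121 mm over its rim, walls 3 mm thick and 23 mm high, floor 3 mm above the desk; origin at the centre of its underside. The two trays change places
- red_tray: red tray for tired springs, same size as the green one, fixed; origin at the centre of its underside
- tape_1: black roll of tape, 62 mm across, 19 mm tall, lying to the right of the tester; a bystander
- side_cutters: small side cutters with red handles, 47 x 97 x 9 mm, lying in front of the tester; a bystander

How it is judged:
By the outcome, as a careful person would: the job done as asked, in the order asked, and still so for the second after the job is handed in, with the robot touching nothing.
It also fails if it takes over 64 s, if anything falls off the work surface, if the arm or the gripper's body presses on something with over 40 N, if the wrist force passes 120 N, or if a joint passes its speed limit or range.

## Working session

There is one attempt and no reset: what is moved stays moved. The work goes in short steps, Python scripts to look and compute and a shell command to move; the robot and the scene stay as the last step left them, time stands still between calls to the robot, and variables do not carry over. Pictures are saved under pics/ and viewed, at most 14 in all, crops included, and the job is handed in when it is done.

```bash
ls; mkdir -p pics; cat > h.py <<'E'
import numpy as np, cv2
from bench import ctrl
from scipy.spatial.transform import Rotation as R
def grab(n):
    return ctrl.get_image(n)
def save(d,f): cv2.imwrite('pics/'+f,cv2.cvtColor(d['image'],cv2.COLOR_RGB2BGR))
def foc(d): return 200/np.tan(np.radians(d['fov_y'])/2)
def rays(d,uv):
    uv=np.atleast_2d(uv).astype(float); f=foc(d)
    K=np.array([[f,0,d['cx']],[0,f,d['cy']],[0,0,1]]); 
    p=cv2.undistortPoints(uv.reshape(-1,1,2),K,np.array([d['k1'],0,0,0,0.])).reshape(-1,2)
    return np.c_[p,np.ones(len(p))]
def pose(d): return cv2.Rodrigues(np.array(d['rvec'],float))[0],np.array(d['tvec'],float)
def atz(d,uv,z):
    r=rays(d,uv);M,t=pose(d);c=-M.T@t;w=r@M
    return c+w*((z-c[2])/w[:,2])[:,None]
def dep(d,uv):
    uv=np.atleast_2d(uv).astype(int); Z=d['depth'][uv[:,1],uv[:,0]]
    M,t=pose(d); return (rays(d,uv)*Z[:,None]-t)@M
def proj(d,P):
    f=foc(d);K=np.array([[f,0,d['cx']],[0,f,d['cy']],[0,0,1]])
    return cv2.projectPoints(np.atleast_2d(P).astype(float),np.array(d['rvec'],float),np.array(d['tvec'],float),K,np.array([d['k1'],0,0,0,0.]))[0].reshape(-1,2)
def cloud(d):
    v,u=np.nonzero(d['depth']>0); uv=np.c_[u,v]; return dep(d,uv),d['image'][v,u].astype(int),uv
E
python3 - <<'E'
from h import *
s=ctrl.get_state();print(s)
a=grab('scene');b=grab('side')
for d in(a,b):
    M,t=pose(d);print(-M.T@t,M[2],foc(d),d['k1'],(d['depth']>0).mean())
cv2.imwrite('pics/a.png',cv2.cvtColor(a['image'],cv2.COLOR_RGB2BGR));save(b,'b.png')
import pickle;pickle.dump((a,b),open('ab.pkl','wb'))
E
```

```text
pics
{'time': 0.0, 'joint_positions': array([ 1.18007616,  0.32177908, -0.07010357,  1.45166061,  0.02257538,
        1.37081716, -0.05687209]), 'qd': array([-1.55699102e-03,  8.89715040e-04,  9.94813951e-04,  7.94559101e-04,
       -9.96719462e-06,  4.71893412e-04, -2.12710230e-04]), 'joint_torque': array([-4.76111964e-04, -4.91282523e+01, -4.04182160e-01, -3.12532461e+01,
       -6.39740657e-02,  4.36851103e-02,  1.84841238e-04]), 'position': array([ 0.25575881, -0.59696413,  0.22149741]), 'tool_rot': array([-3.07564783e+00, -6.31299602e-01,  6.98909397e-04]), 'ft_force': array([-0.29842704,  0.36248114,  0.29666241]), 'torque': array([0.01105816, 0.01428577, 0.01173554]), 'grip_force': 0.0, 'grip_width': 1.0030815828719089}
[-0.38883394  0.71616705  0.76687733] [ 0.72044056 -0.53730996 -0.43847852] 481.1122975928002 -0.030443833430232065 0.9958828125
[0.44579631 1.01867033 0.76712211] [ 0.07419013 -0.86778675 -0.49136746] 453.8537885676152 -0.12340340283956056 0.995828125
```

View pics/a.png

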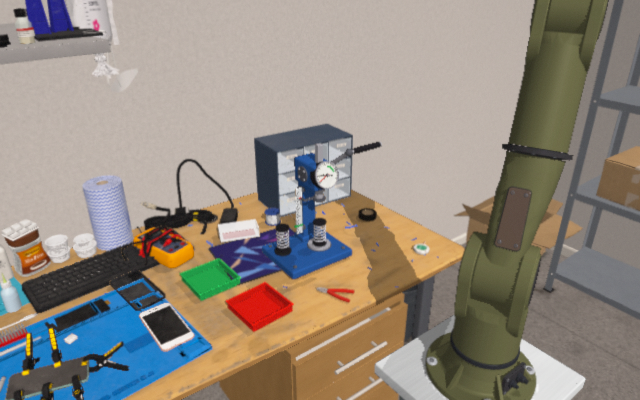

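View pics/b.png

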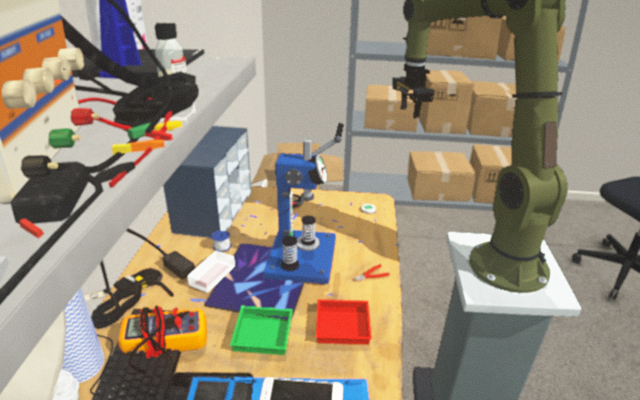

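The scene shows the tester base at about (310,250), with the spring on the pan at (319,235) and the parked one at (283,240). The dial is at (326,175) and the handle at (367,148). The green tray is at (210,278), the red tray at (259,305), the cutters at (337,293) and the tape at (368,213). The side view agrees.

```bash
python3 - <<'E'
from h import *
import pickle
a,b=pickle.load(open('ab.pkl','rb'))
def ctr(d,m,z):
    n,l,st,c=cv2.connectedComponentsWithStats(m.astype(np.uint8))
    return l==1+np.argmax(st[1:,4])
for nm,d in(('scene',a),('side',b)):
    P,C,uv=cloud(d); h=cv2.cvtColor(C.astype(np.uint8)[None],cv2.COLOR_RGB2HSV)[0].astype(int)
    near=(P[:,0]>.2)&(P[:,0]<1.1)&(abs(P[:,1])<.75)
    bl=near&(h[:,0]>100)&(h[:,0]<118)&(h[:,1]>170)&(h[:,2]>60)&(P[:,2]>.024)&(P[:,2]<.036)&(P[:,0]>.4)
    print(nm,'blue',bl.sum(),P[bl].min(0),P[bl].max(0))
    im=np.zeros((400,640),bool);im[uv[bl][:,1],uv[bl][:,0]]=1
    m=ctr(d,im,0);v,u=np.nonzero(m);Q=atz(d,np.c_[u,v],.03)[:,:2]
    print(' base rect',cv2.minAreaRect((Q*1000).astype(np.float32)),len(Q))
    for n,lo,hi in(('green',50,75),('red',0,6)):
        k=near&(h[:,0]>=lo)&(h[:,0]<=hi)&(h[:,1]>150)&(h[:,2]>70)&(P[:,2]<.05)
        im[:]=0;im[uv[k][:,1],uv[k][:,0]]=1;v,u=np.nonzero(ctr(d,im,0))
        q=dep(d,np.c_[u,v]);q=q[(q[:,2]>.017)&(q[:,2]<.029)]
        print(' ',n,cv2.minAreaRect((q[:,:2]*1000).astype(np.float32)),len(q))
    # handle: dark pixels z .25-.45
    k=near&(h[:,2]<70)&(P[:,2]>.27)&(P[:,2]<.45)&(P[:,0]>.3)
    im[:]=0;im[uv[k][:,1],uv[k][:,0]]=1;v,u=np.nonzero(ctr(d,im,0));q=dep(d,np.c_[u,v])
    print(' handle?',len(q),q.mean(0),np.percentile(q,5,0),np.percentile(q,95,0),(u.mean(),v.mean()))
    k=near&(h[:,1]<60)&(h[:,2]>170)&(P[:,2]>.2)&(P[:,2]<.3)&(P[:,0]<.8)
    print(' white',k.sum(),P[k].mean(0) if k.any() else 0)
E
```

```text
scene blue 1405 [ 0.44336964 -0.06535382  0.02402499] [0.65926243 0.74971416 0.03597986]
 base rect ((567.3307495117188, 38.19679260253906), (202.20838928222656, 171.97840881347656), 88.50576782226562) 1393
  green ((625.4921875, 312.07086181640625), (122.7869873046875, 122.32213592529297), 1.6368610858917236) 304
  red ((448.54205322265625, 264.7456970214844), (123.48921966552734, 122.13436889648438), 3.6966395378112793) 417
 handle? 127 [ 0.48719386 -0.10486953  0.3299694 ] [ 0.48247371 -0.14485095  0.32496542] [ 0.49304397 -0.06872028  0.33419489] (np.float64(366.251968503937), np.float64(147.1968503937008))
 white 417 [ 0.53291861 -0.00376609  0.25885136]
side blue 332 [ 0.49251171 -0.06194073  0.02407827] [0.65604105 0.13173021 0.03250175]
 base rect ((631.0104370117188, 119.22256469726562), (33.018035888671875, 48.28239440917969), 82.60636138916016) 65
  green ((627.0875854492188, 310.19610595703125), (119.3011474609375, 122.48114013671875), 1.3597379922866821) 410
  red ((450.0591125488281, 264.0020446777344), (119.20806121826172, 123.41809844970703), 4.2526421546936035) 426
 handle? 44 [ 0.49002039 -0.09963988  0.33316731] [ 0.48563655 -0.13535847  0.33088884] [ 0.4945422  -0.06860915  0.33489963] (np.float64(339.3181818181818), np.float64(129.5))
 white 164 [ 0.53221044 -0.00397207  0.25879325]
```

```bash
python3 - <<'E'
from h import *
import pickle
a,b=pickle.load(open('ab.pkl','rb'))
for nm,d in(('scene',a),('side',b)):
    P,C,uv=cloud(d); h=cv2.cvtColor(C.astype(np.uint8)[None],cv2.COLOR_RGB2HSV)[0].astype(int)
    near=(P[:,0]>.45)&(P[:,0]<.68)&(P[:,1]>-.1)&(P[:,1]<.2)
    k=near&(P[:,2]>.098)&(P[:,2]<.116)
    im=np.zeros((400,640),np.uint8);im[uv[k][:,1],uv[k][:,0]]=1
    n,l,st,c=cv2.connectedComponentsWithStats(im)
    for i in range(1,n):
        if st[i,4]>15:
            v,u=np.nonzero(l==i);q=dep(d,np.c_[u,v]);t=q[q[:,2]>.1085]
            print(nm,c[i],st[i],q.min(0),q.max(0),t[:,:2].mean(0) if len(t) else 0, cv2.minEnclosingCircle((t[:,:2]*1000).astype(np.float32)) if len(t) else 0)
    # pan top ring steel
    k=near&(P[:,2]>.033)&(P[:,2]<.040)&(h[:,1]<70)
    im[:]=0;im[uv[k][:,1],uv[k][:,0]]=1
    n,l,st,c=cv2.connectedComponentsWithStats(im)
    for i in range(1,n):
        if st[i,4]>15:
            v,u=np.nonzero(l==i);q=dep(d,np.c_[u,v]);print(' pan',st[i],q.min(0),q.max(0),cv2.minEnclosingCircle((q[:,:2]*1000).astype(np.float32)))
    k=near&(h[:,1]<60)&(h[:,2]>170)&(P[:,2]>.22)&(P[:,2]<.3)&(P[:,0]<.6)
    q=P[k];print(' dial',q.min(0),q.max(0),np.median(q,0),proj(d,np.median(q,0)))
M=a;c=a['image'][120:230,280:400];cv2.imwrite('pics/c.png',cv2.resize(cv2.cvtColor(c,cv2.COLOR_RGB2BGR),None,fx=5,fy=5,interpolation=cv2.INTER_CUBIC))
E
```

```text
scene [304.67889908 217.        ] [296 211  19  14 109] [ 0.59533553 -0.02783151  0.09822619] [0.62106271 0.04919709 0.11585475] [0.60928603 0.0108436 ] ((606.2101440429688, 11.266877174377441), 37.8333740234375)
scene [318.98165138 222.44954128] [313 218  14  10 109] [ 0.53863012 -0.02301273  0.09808993] [0.58187853 0.01487817 0.11347805] [ 0.55909638 -0.00351962] ((559.8448486328125, -4.98889684677124), 21.483043670654297)
scene [281.69444444 228.25925926] [275 224  14  10 108] [0.57700089 0.07993853 0.09862748] [0.61986354 0.11620962 0.11236767] [0.59598974 0.0983863 ] ((595.198974609375, 98.58541870117188), 19.98775291442871)
 pan [308 238  23  13 124] [ 0.53088031 -0.03681741  0.03301942] [0.60068426 0.02962358 0.03988534] ((565.6346435546875, -3.7017462253570557), 35.34746170043945)
 pan [275 250  15   5  40] [0.57320314 0.08635666 0.03343346] [0.6117209  0.12214863 0.03991901] ((593.376220703125, 102.94026184082031), 21.566814422607422)
 dial [ 0.51439932 -0.03896594  0.22751165] [0.56127142 0.03119811 0.29736933] [ 0.52868743 -0.00471175  0.26141266] [[326.44603578 175.358429
[... 610 characters left out ...]
211), 10.314388275146484)
side [289.06756757 241.25      ] [282 236  15  12 148] [0.57825193 0.07649331 0.09834002] [0.61526057 0.11640077 0.11172294] [0.59569658 0.09742285] ((595.5066528320312, 97.06379699707031), 19.405363082885742)
 pan [296 236  23  13 135] [ 0.53235969 -0.03128445  0.03302746] [0.5926054  0.02714352 0.03996169] ((562.4364013671875, -4.785156726837158), 32.66728973388672)
 pan [282 263  17   7  57] [0.57417584 0.09519458 0.0332262 ] [0.61510402 0.12228513 0.03979315] ((594.23291015625, 105.02428436279297), 20.901168823242188)
 dial [ 0.51449359 -0.04250864  0.22799151] [0.55676607 0.0306416  0.29946976] [ 0.52795619 -0.0076193   0.26449346] [[321.28418976 167.43854872]]
```

View pics/c.png

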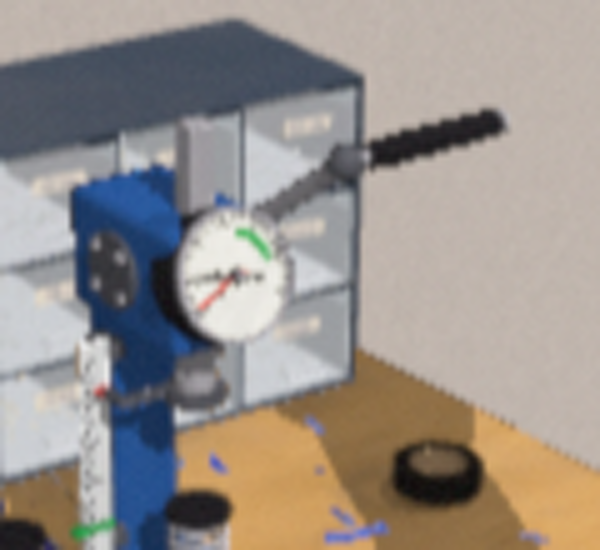

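The crop shows the needle at about zero, the pointer well above the green mark, and the lever slightly down. Pan is about (0.560,-0.005) with tester yaw about -2°, and the handle centre is about (0.487,-0.107,0.327). I'll go above the handle first.

```bash
cat >> h.py <<'E'
YAW=np.radians(-2.0); PAN=np.array([.560,-.005,0])
RT=R.from_euler('z',YAW)
def tw(p): return PAN+RT.apply(p)
def ori(z,y):
    z=np.array(z,float);z/=np.linalg.norm(z);y=np.array(y,float);y-=z*(y@z);y/=np.linalg.norm(y)
    return R.from_matrix(np.c_[np.cross(y,z),y,z])
DOWN=ori([0,0,-1],RT.apply([1,0,0]))
def rel(p,r,s=None):
    s=s or ctrl.get_state();r0=R.from_rotvec(s['tool_rot'])
    print('shift',np.round(r0.inv().apply(np.array(p)-s['position'])*1000,1),'turn',np.round((r0.inv()*r).as_rotvec(degrees=True),1))
E
python3 - <<'E'
from h import *
rel([.487,-.112,.42],DOWN); print(R.from_rotvec(ctrl.get_state()['tool_rot']).as_matrix().round(3))
E
```

```text
shift [ 403.6 -355.1 -197.8] turn [ -0.1  -0.1 -64.8]
[[ 0.919  0.394 -0.001]
 [ 0.394 -0.919  0.002]
 [-0.    -0.002 -1.   ]]
```

```bash
python3 -m jog '[[[0,0,-50,0,0,0,87],[0,0,-100,0,0,0,87],[40,-35,-150,0,0,-8,87],[75,-65,-180,0,0,-16,87],[112,-98,-198,0,0,-24,87],[149,-131,-198,0,0,-32,87],[186,-164,-198,0,0,-40,87],[223,-197,-198,0,0,-48,87],[260,-230,-198,0,0,-56,87],[297,-263,-198,0,0,-64.8,87]]]' 30
python3 - <<'E'
from h import *
rel([.487,-.112,.42],DOWN)
E
```

```text
time: 1.1
position: [0.415, -0.2598, 0.4203]
tool_rot: [2.258, 2.185, -0.001]
ft_force: [1.3, -0.8, 0.0]
grip_width: 1.001
grip_force: 0.0
shift [150.1  67.2   0.3] turn [-0.   0.   0.1]
```

```bash
python3 -m jog '[[[43,19,0,0,0,0,87],[86,38,0,0,0,0,87],[128,57,0,0,0,0,87],[128,57,0,0,0,0,87],[128,57,0,0,0,0,87]]]'
python3 - <<'E'
from h import *
rel([.487,-.112,.42],DOWN)
d=grab('wrist');save(d,'w1.png')
M,t=pose(d);print(-M.T@t,M[2])
P,C,uv=cloud(d)
k=(P[:,2]>.27)&(P[:,2]<.37)&(C.max(1)<75)&(P[:,0]<.56)&(P[:,1]<-.05)
q=P[k];print(k.sum(),q.mean(0),np.percentile(q,[3,50,97],0))
i=q[:,2]>np.percentile(q[:,2],60);print(np.polyfit(q[:,1],q[:,0],1))
E
```

```text
time: 1.6
position: [0.4766, -0.1351, 0.4202]
tool_rot: [-2.26, -2.181, 0.001]
ft_force: [0.2, -1.0, -0.3]
grip_width: 1.003
grip_force: 0.0
shift [23.5  9.6  0.2] turn [-0.  0. -0.]
[ 0.47838733 -0.05496329  0.58230996] [-0.01048169 -0.28684571 -0.95791945]
1945 [ 0.49069528 -0.10529754  0.33359   ] [[ 0.48325281 -0.14966869  0.32965149]
 [ 0.49059099 -0.10363027  0.33396237]
 [ 0.49886306 -0.06575398  0.33602509]]
[0.02896987 0.49374574]
```

View pics/w1.png

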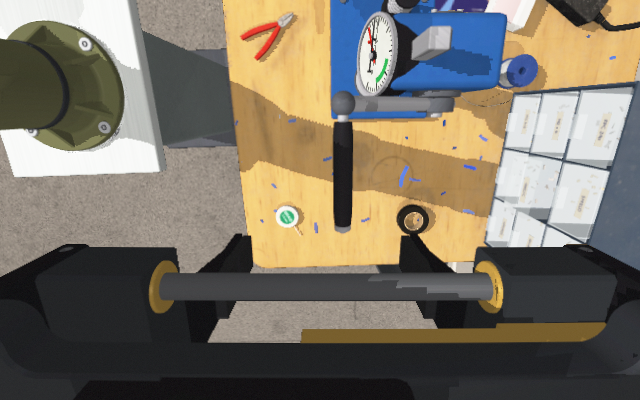

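The wrist view shows the black handle running down at (343,115)-(343,230), with the dial at (377,55) and the fingers on both sides. The camera sits over the head side, so I'll tilt the tool 35° (free about the handle axis) to keep it clear.

```bash
cat >> h.py <<'E'
def tilt(deg): 
    t=np.radians(deg); return ori(RT.apply([np.sin(t),0,-np.cos(t)]),RT.apply([np.cos(t),0,np.sin(t)]))
E
python3 - <<'E'
from h import *
r=tilt(35);z=r.apply([0,0,1]);H=np.array([.4905,-.113,.327])
s=ctrl.get_state();print(s['joint_positions'].round(2))
rel(H+.019*z-.09*z,r)
E
```

```text
[ 0.77 -0.01 -0.53  1.44 -0.01  1.71  0.2 ]
shift [ 24.2 -27.3  35. ] turn [-35.1   0.1  -0.2]
```

```bash
python3 -m jog '[[[6,-7,9,-8,0,0,87],[12,-14,18,-16,0,0,87],[18,-21,27,-24,0,0,87],[24,-27,35,-32,0,0,87],[24,-27,35,-35,0,0,87],[24,-27,35,-35,0,0,87],[24,-27,35,-35,0,0,87]]]'
python3 - <<'E'
from h import *
r=tilt(35);z=r.apply([0,0,1]);H=np.array([.4905,-.113,.327])
s=ctrl.get_state();print(s['joint_positions'].round(2))
rel(H+.019*z-.09*z,r);rel(H+.019*z,r)
E
```

```text
time: 2.35
position: [0.4832, -0.0926, 0.2458]
tool_rot: [2.04, 1.984, 0.285]
ft_force: [1.7, -0.8, 1.7]
grip_width: 0.999
grip_force: 0.0
[ 0.57 -0.3  -0.37  2.06 -0.13  1.02  0.22]
shift [ -27.6   15.3 -141. ] turn [-15.5   2.8   1.3]
shift [-23.6  39.4 -54.4] turn [-15.5   2.8   1.3]
```

```bash
python3 -m jog '[[[0,0,-40,0,0,0,87],[0,0,-80,0,0,0,87],[0,0,-120,0,0,0,87],[0,0,-150,0,0,0,87],[0,0,-150,0,0,0,87],[0,0,-150,0,0,0,87]]]'
python3 - <<'E'
from h import *
s=ctrl.get_state();print(s['joint_positions'].round(2))
d=grab('wrist');save(d,'w2.png')
P,C,uv=cloud(d)
k=(P[:,2]>.2)&(P[:,2]<.37)&(C.max(1)<75)&(P[:,0]<.56)&(P[:,1]<-.05)&(P[:,1]>-.16)
q=P[k];print(k.sum(),np.percentile(q,[3,50,97],0),np.polyfit(q[:,1],q[:,0],1))
E
```

```text
time: 2.95
position: [0.478, -0.0812, 0.3399]
tool_rot: [2.076, 2.019, 0.224]
ft_force: [-0.1, -0.4, -0.6]
grip_width: 0.999
grip_force: 0.0
[ 0.67 -0.3  -0.45  1.85 -0.13  1.28  0.21]
3749 [[ 0.41719369 -0.14674381  0.31539786]
 [ 0.47690528 -0.07584163  0.32155636]
 [ 0.52007157 -0.06460689  0.36743259]] [-0.39530658  0.43251455]
```

View pics/w2.png

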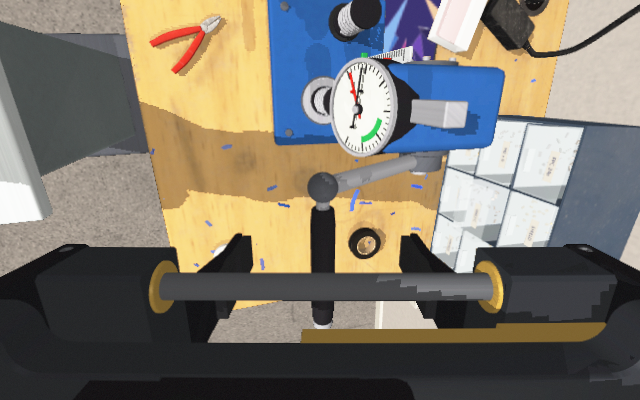

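The view shows the knob at (322,186) and the sleeve going down to (322,325), between the fingers. The reach limit (j2 at -0.3) made my tilt infeasible here, so I'll use a small tilt.

```bash
cat >> h.py <<'E'
def lever_from(H):  # handle centre -> lever angle
    a=tw([.030,-.104,.252]);d=RT.inv().apply(np.array(H)-a);return np.radians(47)-np.arctan2(d[2],-d[0]),np.hypot(d[0],d[2])
def hand(th,y=-.104): # handle point at lever angle
    e=np.radians(47)-th;return tw([.030-.125*np.cos(e),y,.252+.125*np.sin(e)])
E
python3 - <<'E'
from h import *
d=grab('wrist')
u,v=np.meshgrid(range(312,334),range(212,268));p=dep(d,np.c_[u.ravel(),v.ravel()])
q=p[(p[:,2]>.27)];t=q[q[:,2]>np.percentile(q[:,2],60)];print(len(q),t.mean(0),np.percentile(q,[2,98],0))
H=t.mean(0)-[0,0,.008];print(lever_from(H));th=lever_from(H)[0]
G=hand(th,-.114);print(G,hand(th,-.104))
r=tilt(8);z=r.apply([0,0,1])
s=ctrl.get_state();print(R.from_rotvec(s['tool_rot']).as_matrix().round(2))
rel(G+.017*z,r)
E
```

```text
1232 [ 0.48172882 -0.08420537  0.32171245] [[ 0.47384001 -0.10310334  0.31468223]
 [ 0.48731391 -0.06412726  0.32195418]]
(np.float64(0.2908550520055184), np.float64(0.12218872232412407))
[ 0.47818326 -0.11621238  0.31513231] [ 0.47853226 -0.10621848  0.31513231]
[[ 0.04  0.96  0.27]
 [ 1.   -0.02 -0.06]
 [-0.05  0.27 -0.96]]
shift [-33.   -7.7  41.9] turn [7.8 3.1 0.6]
```

```bash
python3 -m jog '[[[-16,-3,0,4,1.5,0,87],[-33,-6,10,8,3,0.6,87],[-33,-6,25,8,3,0.6,87],[-33,-6,42,8,3,0.6,87],[-33,-6,42,8,3,0.6,87],[-33,-6,42,8,3,0.6,87]]]'
python3 - <<'E'
from h import *
r=tilt(8);z=r.apply([0,0,1]);G=np.array([.480,-.1155,.315])
print(ctrl.get_state()['joint_positions'].round(2))
rel(G+.017*z,r)
E
```

```text
time: 3.65
position: [0.4822, -0.115, 0.2987]
tool_rot: [2.184, 2.114, 0.144]
ft_force: [0.4, -0.1, 1.1]
grip_width: 0.995
grip_force: 0.0
[ 0.69 -0.14 -0.44  1.79 -0.09  1.34  0.23]
shift [-0.5  0.1  0.5] turn [-0.2  0.   0.1]
```

```bash
python3 -m jog '[[[0,0,0,0,0,0,10],[0,0,0,0,0,0,10],[0,0,0,0,0,0,10],[0,0,0,0,0,0,10],[0,0,0,0,0,0,10],[0,0,0,0,0,0,10],[0,0,0,0,0,0,10],[0,0,0,0,0,0,10]]]' 45
python3 - <<'E'
from h import *
s=ctrl.get_state();r=R.from_rotvec(s['tool_rot']);z=r.apply([0,0,1])
H=s['position']-.017*z;print(H,lever_from(H+[0,.01,0]))
th=lever_from(H+[0,.01,0])[0]
g0=hand(th)
for t in np.arange(.4,1.7,.1):
    print(round(t,2),(r.inv().apply(hand(t)-g0)*1000).round(1))
E
```

```text
time: 4.45
position: [0.4829, -0.1152, 0.2994]
tool_rot: [2.182, 2.113, 0.145]
ft_force: [-0.8, 0.1, 0.4]
grip_width: 0.358
grip_force: 0.0
[ 0.48058276 -0.11514736  0.31625921] (np.float64(0.2747966607620387), np.float64(0.12384870680626461))
0.4 [ 0.  -9.1 12.7]
0.5 [  0.1 -15.2  23.6]
0.6 [  0.1 -20.1  35.1]
0.7 [  0.1 -23.9  47. ]
0.8 [  0.1 -26.5  59.2]
0.9 [  0.2 -27.9  71.7]
1.0 [  0.2 -28.   84.1]
1.1 [  0.2 -26.8  96.6]
1.2 [  0.2 -24.5 108.9]
1.3 [  0.2 -20.9 120.8]
1.4 [  0.2 -16.1 132.4]
1.5 [  0.2 -10.2 143.4]
1.6 [  0.2  -3.2 153.8]
```

Still closing (width 0.36); keep waiting.

```bash
python3 -m jog '[[[0,0,0,0,0,0,10],[0,0,0,0,0,0,10],[0,0,0,0,0,0,10],[0,0,0,0,0,0,10],[0,0,0,0,0,0,10],[0,0,0,0,0,0,10]]]' 45
```

```text
time: 5.05
position: [0.4836, -0.1152, 0.2997]
tool_rot: [2.181, 2.113, 0.146]
ft_force: [4.9, 0.2, -1.5]
grip_width: 0.181
grip_force: 45.0
```

```bash
python3 -m jog '[[[0,-9,13,0,0,0,10],[0,-15,24,0,0,0,10],[0,-20,35,0,0,0,10],[0,-24,47,0,0,0,10],[0,-26.5,59,0,0,0,10],[0,-28,72,0,0,0,10],[0,-28,84,0,0,0,10],[0,-27,97,0,0,0,10],[0,-24.5,109,0,0,0,10],[0,-24.5,109,0,0,0,10]]]'
python3 - <<'E'
from h import *
s=ctrl.get_state();print(s['joint_positions'].round(2))
import pickle
a=grab('scene');b=grab('side');pickle.dump((a,b),open('ab2.pkl','wb'))
r=R.from_rotvec(s['tool_rot']);z=r.apply([0,0,1])
H=s['position']-.017*z;th=lever_from(H+[0,.01,0]);print(H,th)
for nm,d in(('scene',a),('side',b)):
    P,C,uv=cloud(d);h=cv2.cvtColor(C.astype(np.uint8)[None],cv2.COLOR_RGB2HSV)[0].astype(int)
    T=RT.inv().apply(P-PAN)
    w=(T[:,1]>.015)&(T[:,1]<.065)&(T[:,0]>.0)&(T[:,0]<.07)&(T[:,2]>.07)&(T[:,2]<.2)
    for n,k in(('mark',w&(h[:,0]>45)&(h[:,0]<80)&(h[:,1]>110)),('ptr',w&((h[:,0]<8)|(h[:,0]>172))&(h[:,1]>120))):
        print(nm,n,k.sum(),T[k].mean(0).round(4) if k.any() else '',uv[k].mean(0) if k.any() else '')
c=a['image'][150:250,270:370];cv2.imwrite('pics/d.png',cv2.resize(cv2.cvtColor(c,cv2.COLOR_RGB2BGR),None,fx=6,fy=6,interpolation=cv2.INTER_CUBIC))
E
```

```text
time: 6.05
position: [0.4784, -0.1151, 0.1904]
tool_rot: [2.175, 2.108, 0.154]
ft_force: [10.4, 1.0, 2.8]
grip_width: 0.181
grip_force: 45.0
[ 0.69 -0.1  -0.45  1.98 -0.08  1.11  0.23]
[ 0.47592985 -0.11495848  0.20722997] (np.float64(1.2051545082733917), np.float64(0.11925323032176519))
scene mark 10 [0.039  0.0506 0.0945] [297.  225.4]
scene ptr 1 [0.0291 0.0462 0.1214] [300. 218.]
side mark 7 [0.0397 0.0553 0.0932] [290.         234.28571429]
side ptr 5 [0.0318 0.0414 0.1184] [293.8 223.6]
```

View pics/d.png

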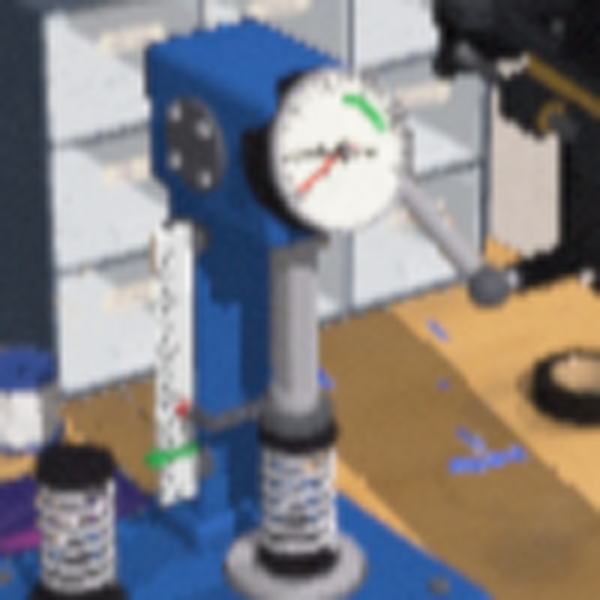

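The crop shows the pointer at (183,410), about 26 mm above the green mark at (172,455). The platen is just above the spring and the needle is at zero. I'll go on to about 1.5 rad, then triangulate.

```bash
sed -i 's/PAN=np.array(\[.560,-.005,0\])/PAN=np.array([.563,-.005,0])/' h.py
cat >> h.py <<'E'
def blob(d,kind,guess,win=9):
    # colour-weighted subpixel centroid near the projected guess
    im=cv2.GaussianBlur(d['image'],(0,0),.6).astype(float);u,v=proj(d,guess)[0].round().astype(int)
    s=im[v-win:v+win+1,u-5:u+6];r,g,b=s[...,0],s[...,1],s[...,2]
    w=np.clip((g-np.maximum(r,b)) if kind=='g' else (r-np.maximum(g,b)),25,None)-25
    yy,xx=np.mgrid[v-win:v+win+1,u-5:u+6];W=w.sum();return np.array([(w*xx).sum(),(w*yy).sum()])/max(W,1e-6),W
def tri(ds,uvs):
    A=np.zeros((3,3));y=np.zeros(3)
    for d,uv in zip(ds,uvs):
        M,t=pose(d);c=-M.T@t;w=(rays(d,uv)@M)[0];w/=np.linalg.norm(w);Q=np.eye(3)-np.outer(w,w);A+=Q;y+=Q@c
    return np.linalg.solve(A,y)
def heights(a,b,zp):
    m=[blob(d,'g',tw([.036,.044,.0935]),5) for d in(a,b)]; p=[blob(d,'r',tw([.031,.044,zp]),6) for d in(a,b)]
    tm=tri((a,b),[x[0] for x in m]);tp=tri((a,b),[x[0] for x in p])
    print('W',[round(x[1]) for x in m+p],'px',[x[0].round(2) for x in m+p]);print('mark',RT.inv().apply(tm-PAN).round(4),'ptr',RT.inv().apply(tp-PAN).round(4))
E
python3 - <<'E'
from h import *
import pickle
for f,z in(('ab.pkl',.18),('ab2.pkl',.120)): heights(*pickle.load(open(f,'rb')),z)
r=R.from_rotvec(ctrl.get_state()['tool_rot'])
for t in (1.25,1.3,1.35,1.4,1.45,1.5,1.55,1.6,1.65): print(t,(r.inv().apply(hand(t)-hand(1.21))*1000).round(1))
E
```

```text
W [402, 215, 107, 813] px [array([297.26, 225.58]), array([290.19, 233.92]), array([299.52, 197.69]), array([293.71, 203.39])]
mark [0.0375 0.0491 0.0916] ptr [0.0277 0.0456 0.1833]
W [463, 247, 130, 1007] px [array([297.2 , 225.59]), array([290.13, 233.85]), array([299.8 , 217.65]), array([294.5 , 223.38])]
mark [0.0376 0.0492 0.0916] ptr [0.0259 0.0469 0.1229]
1.25 [0.  1.3 4.8]
1.3 [ 0.   3.2 10.8]
1.35 [ 0.   5.4 16.6]
1.4 [ 0.   7.8 22.4]
1.45 [ 0.  10.6 28. ]
1.5 [ 0.  13.6 33.5]
1.55 [ 0.  16.9 38.8]
1.6 [ 0.  20.5 43.9]
1.65 [ 0.  24.3 48.9]
```

```bash
python3 -m jog '[[[0,3,3,0,0,0,10],[0,4,7,0,0,0,10],[0,6,12,0,0,0,10],[0,8,17,0,0,0,10],[0,10,22,0,0,0,10],[0,12,27,0,0,0,10],[0,12,27,0,0,0,10],[0,12,27,0,0,0,10]]]'
cat > look.py <<'E'
from h import *
import sys,pickle
s=ctrl.get_state()
r=R.from_rotvec(s['tool_rot']);z=r.apply([0,0,1]);H=s['position']-.017*z
th=lever_from(H+[0,.01,0]);print('lever est',th,'ptr est',.1925-.06*th[0],'F',s['ft_force'].round(1))
a=grab('scene');b=grab('side');pickle.dump((a,b),open(sys.argv[1]+'.pkl','wb'));heights(a,b,.1925-.06*th[0])
E
python3 look.py ab3
```

```text
time: 6.95
position: [0.4925, -0.1155, 0.1657]
tool_rot: [2.177, 2.11, 0.151]
ft_force: [5.3, 1.0, 6.5]
grip_width: 0.183
grip_force: 45.0
lever est (np.float64(1.4299925689071769), np.float64(0.12125506978187055)) ptr est 0.1067004458655694 F [5.3 1.  6.5]
W [380, 264, 162, 919] px [array([296.38, 225.83]), array([290.23, 233.86]), array([300.15, 221.88]), array([294.23, 226.35])]
mark [0.0367 0.0523 0.093 ] ptr [0.0269 0.0447 0.1101]
```

```bash
sed -i "s/(r-np.maximum(g,b)),25,None)-25/(r-np.maximum(g,b)-1.2*abs(g-b)),25,None)-25/" h.py
python3 - <<'E'
from h import *
import pickle
for f,z in(('ab',.183),('ab2',.121),('ab3',.109)): heights(*pickle.load(open(f+'.pkl','rb')),z)
a,b=pickle.load(open('ab3.pkl','rb'))
l=[]
for d,(u,v) in((a,(298,222)),(b,(292,229))):
    l.append(cv2.resize(cv2.cvtColor(d['image'][v-20:v+20,u-20:u+20],cv2.COLOR_RGB2BGR),(395,395),interpolation=cv2.INTER_NEAREST))
cv2.imwrite('pics/e.png',np.hstack(l))
E
```

```text
W [402, 215, 101, 600] px [array([297.26, 225.58]), array([290.19, 233.92]), array([299.54, 197.66]), array([293.36, 202.68])]
mark [0.0375 0.0491 0.0916] ptr [0.0287 0.0446 0.1837]
W [463, 247, 121, 262] px [array([297.2 , 225.59]), array([290.13, 233.85]), array([299.74, 217.67]), array([293.48, 223.4 ])]
mark [0.0376 0.0492 0.0916] ptr [0.0289 0.0451 0.1212]
W [380, 264, 142, 394] px [array([296.38, 225.83]), array([290.23, 233.86]), array([300.16, 221.83]), array([293.55, 227.8 ])]
mark [0.0367 0.0523 0.093 ] ptr [0.0292 0.0439 0.107 ]
```

View pics/e.png

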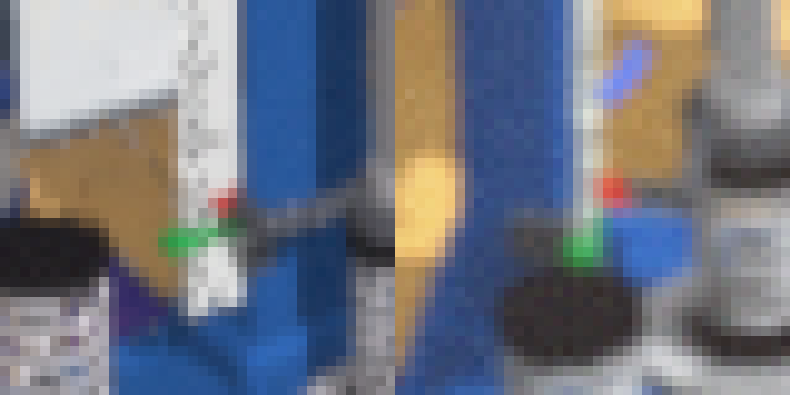

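The crops show red pointers at (222,203) and (612,190) and green marks at (195,240) and (582,250). Pointer is about 14 mm above the mark, so I'll advance about 10 mm.

```bash
python3 -m jog '[[[0,1.5,3.5,0,0,0,10],[0,3,7,0,0,0,10],[0,5,10.5,0,0,0,10],[0,7,14,0,0,0,10],[0,9,17,0,0,0,10],[0,10.5,19,0,0,0,10],[0,10.5,19,0,0,0,10]]]'
python3 look.py ab4
```

```text
time: 7.75
position: [0.5064, -0.1158, 0.1498]
tool_rot: [2.176, 2.109, 0.152]
ft_force: [4.5, 3.5, 14.4]
grip_width: 0.18
grip_force: 45.0
lever est (np.float64(1.6046910297611463), np.float64(0.12090092929000162)) ptr est 0.09621853821433123 F [ 4.5  3.5 14.4]
W [336, 257, 198, 264] px [array([296.08, 225.9 ]), array([290.2 , 233.96]), array([300.36, 225.02]), array([293.88, 231.11])]
mark [0.0365 0.0534 0.0933] ptr [0.0284 0.044  0.0969]
```

```bash
python3 -m jog '[[[0,1,1.5,0,0,0,10],[0,2.5,3,0,0,0,10],[0,4,5,0,0,0,10],[0,4,5,0,0,0,10]]]'
python3 look.py ab5; python3 look.py ab6
```

```text
time: 8.25
position: [0.5109, -0.1159, 0.1456]
tool_rot: [2.176, 2.109, 0.152]
ft_force: [1.8, 3.3, 16.7]
grip_width: 0.182
grip_force: 45.0
lever est (np.float64(1.6553102951755005), np.float64(0.12078584432270913)) ptr est 0.09318138228946997 F [ 1.8  3.3 16.7]
W [346, 262, 88, 244] px [array([296.21, 225.86]), array([290.25, 233.97]), array([300.57, 226.4 ]), array([293.43, 231.86])]
mark [0.0365 0.053  0.0932] ptr [0.0299 0.0422 0.0921]
lever est (np.float64(1.655308831694212), np.float64(0.12080270036223266)) ptr est 0.09318147009834729 F [ 1.7  2.9 16.7]
W [354, 255, 94, 232] px [array([296.22, 225.86]), array([290.22, 233.95]), array([300.54, 226.4 ]), array([293.44, 231.82])]
mark [0.0366 0.0529 0.0932] ptr [0.0298 0.0422 0.0922]
```

```bash
python3 - <<'E'
from h import *
import pickle
a,b=pickle.load(open('ab6.pkl','rb'));l=[]
for d,(u,v) in((a,(298,226)),(b,(292,231))):
    l.append(cv2.resize(cv2.cvtColor(d['image'][v-12:v+12,u-12:u+12],cv2.COLOR_RGB2BGR),(395,395),interpolation=cv2.INTER_NEAREST))
cv2.imwrite('pics/f.png',np.hstack(l))
for d in (a,b):
    for x,y in((.029,.0446),(.0375,.0491),(.036,.044)):
        print([proj(d,tw([x,y,z]))[0].round(2) for z in(.0905,.0935,.0965)])
E
```

```text
[array([300.1 , 227.03]), array([300.08, 226.11]), array([300.06, 225.19])]
[array([297.14, 226.28]), array([297.12, 225.36]), array([297.1 , 224.44])]
[array([298.93, 225.98]), array([298.91, 225.06]), array([298.89, 224.15])]
[array([293.63, 233.15]), array([293.61, 232.21]), array([293.6 , 231.26])]
[array([290.14, 233.82]), array([290.12, 232.88]), array([290.1 , 231.93])]
[array([291.05, 232.79]), array([291.04, 231.85]), array([291.02, 230.9 ])]
```

View pics/f.png

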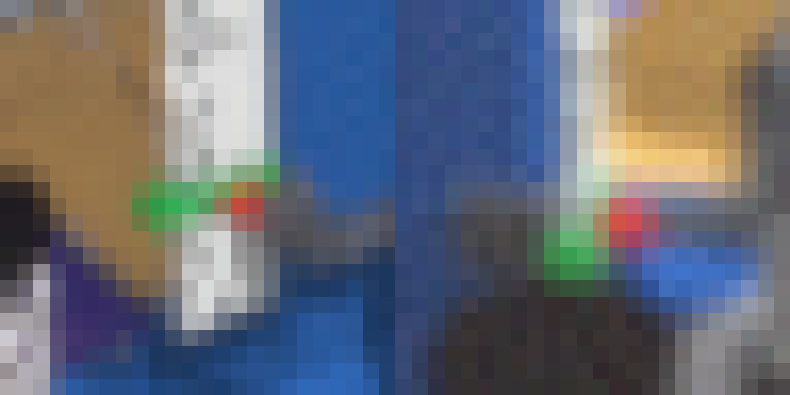

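The crops show that the red tip (245,205) is level with the green mark in scene, and perhaps 1-2 mm above it in side. I'll nudge it 0.7 mm and hold.

```bash
python3 -m jog '[[[0,1,1.3,0,0,0,10],[0,1,1.3,0,0,0,10],[0,1,1.3,0,0,0,10],[0,1,1.3,0,0,0,10],[0,1,1.3,0,0,0,10],[0,1,1.3,0,0,0,10],[0,1,1.3,0,0,0,10],[0,1,1.3,0,0,0,10],[0,1,1.3,0,0,0,10],[0,1,1.3,0,0,0,10]]]'
python3 look.py ab7
python3 - <<'E'
from h import *
d=grab('wrist');import pickle;pickle.dump(d,open('w3.pkl','wb'))
im=cv2.cvtColor(d['image'],cv2.COLOR_RGB2BGR)
print(proj(d,tw([-.05,0,.258])))
a=pickle.load(open('ab7.pkl','rb'))[0]
c=cv2.resize(cv2.cvtColor(a['image'][158:194,308:344],cv2.COLOR_RGB2BGR),(300,300),interpolation=cv2.INTER_CUBIC)
cv2.imwrite('pics/g.png',np.hstack([cv2.resize(im,(480,300)),c]))
r=R.from_rotvec(ctrl.get_state()['tool_rot'])
for t in np.arange(1.6,-.01,-.1): print(round(t,2),(r.inv().apply(hand(t)-hand(1.665))*1000).round(1))
E
```

```text
time: 9.45
position: [0.5119, -0.1159, 0.1447]
tool_rot: [2.176, 2.109, 0.152]
ft_force: [1.4, 3.6, 18.1]
grip_width: 0.176
grip_force: 45.0
lever est (np.float64(1.6671965232812576), np.float64(0.12079711832955183)) ptr est 0.09246820860312456 F [ 1.4  3.6 18.1]
W [368, 261, 105, 258] px [array([296.51, 225.75]), array([290.18, 233.91]), array([300.32, 226.46]), array([293.44, 232.28])]
mark [0.0369 0.0517 0.0927] ptr [0.0297 0.0432 0.0919]
[[ 444.40004715 -147.22566032]]
1.6 [ 0.  -5.  -6.4]
1.5 [  0.  -11.9 -16.8]
1.4 [  0.  -17.7 -27.9]
1.3 [ -0.  -22.4 -39.5]
1.2 [ -0.  -25.9 -51.5]
1.1 [ -0.  -28.1 -63.8]
1.0 [ -0.1 -29.2 -76.2]
0.9 [ -0.1 -29.  -88.7]
0.8 [-1.000e-01 -2.750e+01 -1.011e+02]
0.7 [  -0.2  -24.8 -113.3]
0.6 [  -0.2  -20.9 -125.2]
0.5 [  -0.3  -15.9 -136.6]
0.4 [  -0.3   -9.7 -147.5]
0.3 [  -0.4   -2.5 -157.7]
0.2 [  -0.4    5.7 -167.1]
0.1 [  -0.5   14.9 -175.6]
-0.0 [  -0.5   24.8 -183.2]
```

View pics/g.png

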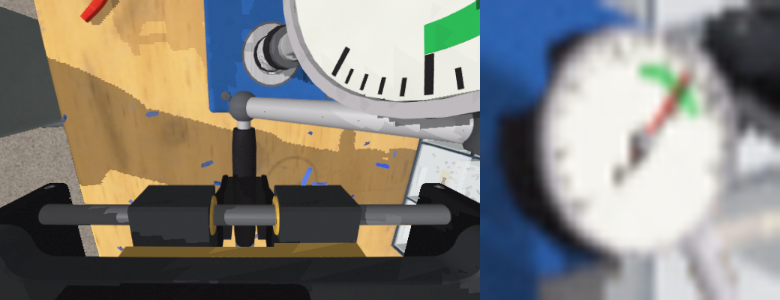

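The dial crop shows the red needle in the middle of the green band (about 21 N), so the spring is good and goes in the green tray. Lever goes back up now.

```bash
python3 -m jog '[[[0,-5,-6.5,0,0,0,10],[0,-12,-17,0,0,0,10],[0,-17.5,-28,0,0,0,10],[0,-22.5,-39.5,0,0,0,10],[0,-26,-51.5,0,0,0,10],[0,-28,-64,0,0,0,10],[0,-29,-76,0,0,0,10],[0,-29,-89,0,0,0,10],[0,-27.5,-101,0,0,0,10],[0,-27.5,-101,0,0,0,10]]]'
python3 - <<'E'
from h import *
s=ctrl.get_state();r=R.from_rotvec(s['tool_rot']);z=r.apply([0,0,1]);H=s['position']-.017*z
th=lever_from(H+[0,.01,0]);print(th)
for t in np.arange(.8,-.01,-.1): print(round(t,2),(r.inv().apply(hand(t)-hand(th[0]))*1000).round(1))
E
```

```text
time: 10.6
position: [0.4683, -0.1149, 0.2382]
tool_rot: [2.18, 2.111, 0.147]
ft_force: [5.7, -0.8, 2.7]
grip_width: 0.179
grip_force: 45.0
(np.float64(0.7957999585918571), np.float64(0.12356826839021975))
0.8 [ 0.  -0.1  0.5]
0.7 [ -0.    2.5 -11.7]
0.6 [ -0.1   6.4 -23.6]
0.5 [ -0.1  11.4 -35. ]
0.4 [ -0.1  17.5 -45.9]
0.3 [ -0.2  24.7 -56.2]
0.2 [ -0.2  32.9 -65.6]
0.1 [ -0.3  41.9 -74.2]
0.0 [ -0.3  51.8 -81.9]
```

```bash
python3 -m jog '[[[0,2.5,-12,0,0,0,10],[0,6.5,-23.5,0,0,0,10],[0,11.5,-35,0,0,0,10],[0,17.5,-46,0,0,0,10],[0,25,-56,0,0,0,10],[0,33,-65.5,0,0,0,10],[0,42,-74,0,0,0,10],[0,51,-81,0,0,0,10],[0,53,-83,0,0,0,10],[0,53,-83,0,0,0,10]]]'
python3 look.py ab8
```

```text
time: 11.6
position: [0.5047, -0.116, 0.3274]
tool_rot: [2.187, 2.116, 0.136]
ft_force: [-12.2, 1.9, 13.0]
grip_width: 0.184
grip_force: 45.0
lever est (np.float64(0.0052785223516667035), np.float64(0.12673894938236832)) ptr est 0.1921832886589 F [-12.2   1.9  13. ]
W [452, 225, 107, 528] px [array([297.31, 225.56]), array([290.14, 233.96]), array([299.26, 195.05]), array([293.23, 200.18])]
mark [0.0377 0.0489 0.0914] ptr [0.0288 0.0453 0.1916]
```

```bash
python3 -m jog '[[[0,-1,-4,0,0,0,10],[0,0,-5.5,0,0,0,10],[0,0,-5.5,0,0,0,10]]]'
python3 look.py ab9
```

```text
time: 12.0
position: [0.5071, -0.1158, 0.3304]
tool_rot: [2.184, 2.115, 0.144]
ft_force: [2.4, 0.6, -4.8]
grip_width: 0.184
grip_force: 45.0
lever est (np.float64(-0.023985998049276258), np.float64(0.12740482598539737)) ptr est 0.19393915988295657 F [ 2.4  0.6 -4.8]
W [454, 231, 171, 474] px [array([297.31, 225.56]), array([290.16, 233.93]), array([299.47, 194.67]), array([293.22, 199.5 ])]
mark [0.0376 0.0489 0.0914] ptr [0.0289 0.0444 0.1927]
```

```bash
python3 -m jog '[[[0,2,-2,0,0,0,10],[0,3,-3,0,0,0,10],[0,3,-3,0,0,0,10]]]'
python3 look.py ab10
```

```text
time: 12.4
position: [0.5085, -0.1157, 0.332]
tool_rot: [2.186, 2.117, 0.141]
ft_force: [2.6, -0.2, -17.7]
grip_width: 0.182
grip_force: 45.0
lever est (np.float64(-0.04062704436423814), np.float64(0.1276959666973825)) ptr est 0.1949376226618543 F [  2.6  -0.2 -17.7]
W [450, 225, 124, 546] px [array([297.29, 225.57]), array([290.19, 233.94]), array([299.05, 194.13]), array([293.28, 199.24])]
mark [0.0375 0.049  0.0915] ptr [0.0285 0.0461 0.1948]
```

The pointer is at the top and the lever is against its stop (18 N reaction). I'll release and retract.

```bash
python3 -m jog '[[[0,-1,1,0,0,0,60],[0,-1,1,0,0,0,60],[0,-1,1,0,0,0,60],[0,-1,1,0,0,0,60],[0,-1,1,0,0,0,60],[0,-1,1,0,0,0,60],[0,-1,-20,0,0,0,70],[0,-1,-50,0,0,0,80],[0,-1,-85,0,0,0,87],[0,-1,-85,0,0,0,87]]]'
cat >> h.py <<'E'
def front(deg):  # tilted from tester front, closing along tester y, camera underneath
    t=np.radians(deg); return ori(RT.apply([np.sin(t),0,-np.cos(t)]),RT.apply([0,1,0]))
E
python3 look.py ab11; python3 - <<'E'
from h import *
print(ctrl.get_state()['joint_positions'].round(2))
rel([.445,-.01,.36],front(5))
E
```

```text
time: 13.5
position: [0.4985, -0.1157, 0.4241]
tool_rot: [2.177, 2.108, 0.15]
ft_force: [0.4, 0.0, 0.4]
grip_width: 0.952
grip_force: 0.0
lever est (np.float64(-0.29132934500989016), np.float64(0.21077573797510893)) ptr est 0.2099797607005934 F [0.4 0.  0.4]
W [436, 209, 145, 367] px [array([297.25, 225.57]), array([290.16, 233.92]), array([299.17, 194.21]), array([293.12, 198.64])]
mark [0.0376 0.0491 0.0916] ptr [0.029  0.0451 0.195 ]
[ 0.69 -0.1  -0.45  1.52 -0.07  1.57  0.2 ]
shift [103.9 -63.6  50.9] turn [  2.3   2.4 -89.8]
```

```bash
python3 -m jog '[[[0,-30,0,0,0,-8,87],[10,-60,0,0,0,-16,87],[30,-64,0,0.5,0.5,-24,87],[50,-64,0,1,1,-32,87],[70,-64,10,1,1,-40,87],[90,-64,20,1,1,-48,87],[104,-64,30,1.5,1.5,-56,87],[104,-64,40,2,2,-64,87],[104,-64,50,2,2,-72,87],[104,-64,50,2.3,2.4,-80,87]]]'
python3 -m jog '[[[0,0,0,0,0,-8,87],[0,0,0,0,0,-10,87],[0,0,0,0,0,-10,87]]]'
python3 - <<'E'
from h import *
print(ctrl.get_state()['joint_positions'].round(2))
rel([.445,-.01,.36],front(5)); rel([.46,-.005,.13],front(15))
E
```

```text
time: 14.6
position: [0.4428, -0.0097, 0.3571]
tool_rot: [0.306, 3.047, 0.015]
ft_force: [-0.6, 0.2, -0.4]
grip_width: 0.995
grip_force: 0.0
time: 14.9
position: [0.4435, -0.0098, 0.3587]
tool_rot: [0.048, 3.059, 0.005]
ft_force: [-0.2, -0.1, -0.9]
grip_width: 1.0
grip_force: 0.0
[ 0.44 -0.22 -0.39  1.74 -0.09  1.53  1.6 ]
shift [-1.6 -0.2 -1.2] turn [ 0.3 -0.3  0.2]
shift [  2.6   4.3 229.3] turn [  0.3 -10.3   0.2]
```

```bash
python3 -m jog '[[[0,1,45,0,0,0,87],[0,2,90,0,0,0,87],[0,3,135,0,0,0,87],[0,4,180,0,-3,0,87],[0,4,215,0,-6,0,87],[0,4,225,0,-6,0,87],[0,4,225,0,-6,0,87]]]'
python3 - <<'E'
from h import *
print(ctrl.get_state()['joint_positions'].round(2))
r=front(25);z=r.apply([0,0,1]);rel(np.array([.563,-.005,.061])-.06*z,r)
d=grab('wrist');save(d,'w4.png')
P,C,uv=cloud(d);k=(P[:,2]>.09)&(P[:,2]<.118)&(P[:,0]>.52)&(P[:,0]<.61)&(abs(P[:,1])<.05)
print(k.sum(),P[k].mean(0) if k.any() else 0, P[k].min(0),P[k].max(0))
E
```

```text
time: 15.6
position: [0.4621, -0.0055, 0.1348]
tool_rot: [0.048, 2.955, 0.002]
ft_force: [-0.2, -0.4, 0.4]
grip_width: 1.002
grip_force: 0.0
[ 0.43 -0.15 -0.44  2.14 -0.08  0.95  1.56]
shift [-70.6   3.7  33.1] turn [  0.3 -14.3   0.1]
1028 [ 0.5479305  -0.00519293  0.1061529 ] [ 0.53983033 -0.02459123  0.09033879] [0.56104706 0.01305718 0.11257269]
```

View pics/w4.png

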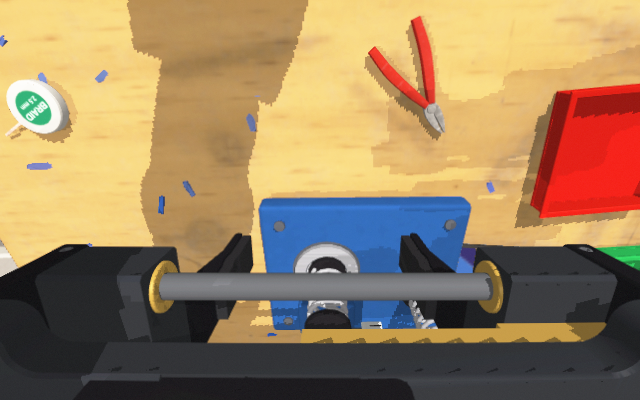

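The wrist view shows the tested spring on the pan at about (328,300), between the open fingers, with the cutters and trays clear. I'll tilt and approach.

```bash
python3 - <<'E'
from h import *
r=front(38);z=r.apply([0,0,1]);G=np.array([.561,-.0055,.060])
print(G-.051*z);rel(G-.051*z,r)
E
```

```text
[ 0.52962039 -0.0044042   0.10018855]
shift [-57.5   3.   48.4] turn [  0.3 -27.1   0.1]
```

```bash
python3 -m jog '[[[-10,0,8,0,-7,0,87],[-22,1,18,0,-14,0,87],[-36,2,28,0,-21,0,87],[-48,3,38,0,-27,0,87],[-57,3,48,0,-27,0,87],[-57,3,48,0,-27,0,87],[-57,3,48,0,-27,0,87]]]'
python3 - <<'E'
from h import *
print(ctrl.get_state()['joint_positions'].round(2))
r=front(38);z=r.apply([0,0,1]);G=np.array([.561,-.0055,.060])
rel(G-.051*z,r);rel(G+.019*z,r)
E
```

```text
time: 16.35
position: [0.5301, -0.0044, 0.1018]
tool_rot: [0.041, 2.478, -0.008]
ft_force: [-0.7, -0.9, 0.1]
grip_width: 1.005
grip_force: 0.0
[ 0.54 -0.24 -0.58  2.43 -0.29  0.25  1.72]
shift [ 1.4 -0.1  1. ] turn [ 0.3 -0.  -0. ]
shift [ 1.3 -0.5 71. ] turn [ 0.3 -0.  -0. ]
```

```bash
python3 -m jog '[[[1,0,12,0,0,0,87],[1,0,24,0,0,0,87],[1,0,36,0,0,0,87],[1,0,48,0,0,0,87],[1,0,60,0,0,0,87],[1,0,70,0,0,0,87],[1,0,70,0,0,0,87],[1,0,70,0,0,0,87]]]'
python3 - <<'E'
from h import *
r=front(38);z=r.apply([0,0,1]);G=np.array([.561,-.0055,.060])
rel(G+.019*z,r)
E
```

```text
time: 17.15
position: [0.5722, -0.007, 0.0452]
tool_rot: [0.043, 2.478, -0.011]
ft_force: [-0.3, -0.3, 0.2]
grip_width: 0.998
grip_force: 0.0
shift [-0.3  1.2  0.4] turn [ 0.2 -0.  -0. ]
```

```bash
python3 -m jog '[[[0,1,0,0,0,0,25],[0,1,0,0,0,0,25],[0,1,0,0,0,0,25],[0,1,0,0,0,0,25],[0,1,0,0,0,0,25],[0,1,0,0,0,0,25],[0,1,0,0,0,0,25],[0,1,0,0,0,0,25],[0,1,0,0,0,0,25],[0,1,0,0,0,0,25]]]' 25
python3 - <<'E'
from h import *
s=ctrl.get_state();r=R.from_rotvec(s['tool_rot'])
print(s['grip_width']*87)
for dw in([0,0,.012],[-.03,0,.02],[-.09,0,.03]): print((r.inv().apply(dw)*1000).round(1))
E
```

```text
time: 18.15
position: [0.5706, -0.0047, 0.0439]
tool_rot: [0.041, 2.48, -0.008]
ft_force: [-0.1, -1.3, 0.4]
grip_width: 0.422
grip_force: 25.0
36.7318127678725
[-7.4  0.  -9.5]
[ 11.4  -0.9 -34.2]
[ 52.6  -2.7 -78.9]
```

```bash
python3 -m jog '[[[-2.5,0,-3,0,0,0,25],[-5,0,-6.5,0,0,0,25],[-7.5,0,-9.5,0,0,0,25],[-4,0,-14,0,0,0,25],[2,0,-22,0,0,0,25],[8,0,-30,0,0,0,25],[12,-1,-35,0,0,0,25],[12,-1,-35,0,0,0,25]]]'
python3 - <<'E'
from h import *
s=ctrl.get_state();r=R.from_rotvec(s['tool_rot']);print(s['joint_positions'].round(2),s['grip_width']*87)
p=s['position']
for q in([p[0],.18,p[2]+.03],[.55,.311,.13],): print((r.inv().apply(np.array(q)-p)*1000).round(1))
E
```

```text
time: 18.95
position: [0.5384, -0.0044, 0.0636]
tool_rot: [0.04, 2.481, -0.008]
ft_force: [-0.1, 0.3, -1.2]
grip_width: 0.424
grip_force: 25.0
[ 0.75 -0.13 -0.8   2.44 -0.21  0.13  1.66] 36.85458640445151
[-13.4 184.4 -26.7]
[-41.4 315.8 -50.4]
```

```bash
python3 -m jog '[[[0,20,0,0,0,0,25],[0,45,0,0,0,0,25],[0,70,0,0,0,0,25],[-3,95,-4,0,0,0,25],[-6,125,-10,0,0,0,25],[-9,155,-18,0,0,0,25],[-13,185,-27,0,0,0,25],[-13,185,-27,0,0,0,25],[-13,185,-27,0,0,0,25]]]'
python3 - <<'E'
from h import *
s=ctrl.get_state();r=R.from_rotvec(s['tool_rot']);print(s['joint_positions'].round(2),s['grip_width']*87)
p=s['position'];rr=front(38);z=rr.apply([0,0,1])
off=.019*z+np.array([0,0,0])
for h in(.05,.0): 
    q=np.array([.626,.311,.0275+h])+np.array([z[0]*.019,z[1]*.019,-z[2]*-.019]);print(q);rel(q,rr)
E
```

```text
time: 19.85
position: [0.5402, 0.1859, 0.096]
tool_rot: [0.033, 2.477, -0.0]
ft_force: [0.1, 0.9, -0.5]
grip_width: 0.422
grip_force: 25.0
[ 0.84 -0.12 -1.38  2.3   0.66  0.37  0.41] 36.7076871349083
[0.63769044 0.31059176 0.0625278 ]
shift [-53.2 126.7  85.4] turn [0.8 0.  0.2]
[0.63769044 0.31059176 0.0125278 ]
shift [-22.4 126.3 124.8] turn [0.8 0.  0.2]
```

```bash
cat >> h.py <<'E'
def frontyaw(deg,yaw): return R.from_euler('z',yaw,degrees=True)*front(deg)
E
python3 - <<'E'
from h import *
rr=frontyaw(38,24);z=rr.apply([0,0,1])
for zz in(.08,.0115):
    q=np.array([.626+z[0]*.0185,.311+z[1]*.0185,zz]);print(q);rel(q,rr)
E
```

```text
[0.63656038 0.31526667 0.08      ]
shift [-62.9 131.5  70.9] turn [-14.    0.1 -18.7]
[0.63656038 0.31526667 0.0115    ]
shift [-20.7 131.  124.9] turn [-14.    0.1 -18.7]
```

```bash
python3 -m jog '[[[-8,18,9,-2,0,-2.7,25],[-16,36,18,-4,0,-5.4,25],[-25,54,28,-6,0,-8,25],[-35,72,39,-8,0,-10.8,25],[-45,90,50,-10,0,-13.5,25],[-54,110,60,-12,0,-16,25],[-63,131,71,-14,0,-18.7,25],[-63,131,71,-14,0,-18.7,25],[-63,131,71,-14,0,-18.7,25],[-63,131,71,-14,0,-18.7,25]]]'
python3 - <<'E'
from h import *
print(ctrl.get_state()['joint_positions'].round(2))
rr=frontyaw(38,24);z=rr.apply([0,0,1])
for zz in(.08,.03,.0115):
    q=np.array([.626+z[0]*.0185,.311+z[1]*.0185,zz]);print(q);rel(q,rr)
E
```

```text
time: 20.85
position: [0.6359, 0.3074, 0.0769]
tool_rot: [-0.466, 2.444, 0.154]
ft_force: [-1.3, -0.8, -0.3]
grip_width: 0.422
grip_force: 25.0
[ 0.51  0.49 -1.2   2.06  1.33  0.54  0.38]
[0.63656038 0.31526667 0.08      ]
shift [-4.7  7.  -0.3] turn [-0.5 -0.2 -0.3]
[0.63656038 0.31526667 0.03      ]
shift [26.   7.2 39.2] turn [-0.5 -0.2 -0.3]
[0.63656038 0.31526667 0.0115    ]
shift [37.3  7.3 53.8] turn [-0.5 -0.2 -0.3]
```

```bash
python3 -m jog '[[[5,3,10,0,0,0,25],[12,7,20,0,0,0,25],[19,7,29,0,0,0,25],[26,7,38,0,0,0,25],[30,7,44,0,0,0,25],[33,7,48,-0.5,0,-0.3,25],[35,7,50.5,-0.5,0,-0.3,25],[35,7,50.5,-0.5,0,-0.3,25]]]'
python3 - <<'E'
from h import *
rr=frontyaw(38,24);z=rr.apply([0,0,1])
s=ctrl.get_state();print(s['joint_positions'].round(2));r=R.from_rotvec(s['tool_rot']);print(np.degrees(np.arccos(-r.apply([0,0,1])[2])))
q=np.array([.626+z[0]*.0185,.311+z[1]*.0185,.0115]);rel(q,rr);print((r.inv().apply([0,0,-1])).round(2))
E
```

```text
time: 21.65
position: [0.637, 0.3153, 0.0158]
tool_rot: [-0.476, 2.442, 0.163]
ft_force: [-0.1, -0.2, -1.3]
grip_width: 0.426
grip_force: 25.0
[ 0.37  0.58 -1.05  2.07  1.58  0.51  0.15]
37.86603531031983
shift [3.  0.1 3.1] turn [ 0.  -0.1  0.1]
[0.61 0.   0.79]
```

Lower about 5 mm in small steps, watching the force.

```bash
python3 -m jog '[[[1,0,1,0,0,0,25],[2,0,2.5,0,0,0,25],[3,0,3.5,0,0,0,25],[3,0,3.5,0,0,0,25]]]'
```

```text
time: 22.05
position: [0.6368, 0.316, 0.0112]
tool_rot: [-0.477, 2.442, 0.164]
ft_force: [0.4, 0.2, -1.1]
grip_width: 0.421
grip_force: 25.0
```

```bash
python3 -m jog '[[[0.3,0,0.4,0,0,0,25],[0.6,0,0.8,0,0,0,25],[0.6,0,0.8,0,0,0,25]]]'
```

```text
time: 22.35
position: [0.6372, 0.3162, 0.0107]
tool_rot: [-0.477, 2.441, 0.164]
ft_force: [-0.8, -1.0, 0.6]
grip_width: 0.425
grip_force: 25.0
```

```bash
python3 -m jog '[[[0.2,0,0.3,0,0,0,37],[0.2,0,0.3,0,0,0,40],[0.2,0,0.3,0,0,0,45],[0.2,0,0.3,0,0,0,52],[0.2,0,0.3,0,0,0,60],[0.2,0,0.3,0,0,0,60],[0.2,0,0.3,0,0,0,60]]]' 10
python3 - <<'E'
from h import *
import pickle
a=grab('scene');b=grab('side')
l=[cv2.resize(cv2.cvtColor(d['image'][v-40:v+40,u-40:u+40],cv2.COLOR_RGB2BGR),(390,390),interpolation=cv2.INTER_CUBIC) for d,(u,v) in((a,(212,262)),(b,(262,318)))]
cv2.imwrite('pics/i.png',np.hstack(l))
E
```

```text
time: 23.05
position: [0.637, 0.316, 0.01]
tool_rot: [-0.477, 2.442, 0.164]
ft_force: [0.2, 0.2, -0.5]
grip_width: 0.679
grip_force: 0.1
```

View pics/i.png

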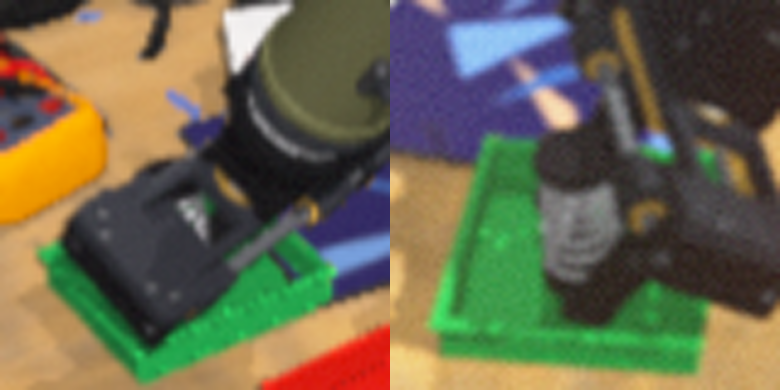

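The spring stands in the green tray between the opened fingers. Retract along the tool axis.

```bash
python3 -m jog '[[[0,0,-8,0,0,0,62],[0,0,-22,0,0,0,62],[0,0,-40,0,0,0,62],[0,0,-60,0,0,0,62],[0,0,-85,0,0,0,62],[0,0,-110,0,0,0,62],[0,0,-140,0,0,0,62],[0,0,-140,0,0,0,62]]]'
python3 - <<'E'
from h import *
print(ctrl.get_state()['joint_positions'].round(2))
a=grab('scene');b=grab('side')
for d in(a,b):
    P,C,uv=cloud(d);k=(abs(P[:,0]-.626)<.055)&(abs(P[:,1]-.311)<.055)&(P[:,2]>.03)&(P[:,2]<.09)&(C.max(1)<230)
    q=P[k];t=q[q[:,2]>.072];print(k.sum(),q.max(0),t.mean(0) if len(t) else'',cv2.minEnclosingCircle((t[:,:2]*1000).astype(np.float32)) if len(t) else '')
E
```

```text
time: 23.95
position: [0.5573, 0.2836, 0.111]
tool_rot: [-0.484, 2.457, 0.161]
ft_force: [-1.0, -0.1, -0.9]
grip_width: 0.711
grip_force: 0.0
[ 0.78  0.11 -1.37  2.2   0.65  0.34  0.85]
262 [0.64918481 0.33511706 0.08229607] [0.62634409 0.31549343 0.07775764] ((630.2560424804688, 315.9901123046875), 21.758798599243164)
377 [0.64742224 0.33418508 0.07931057] [0.62724144 0.31442822 0.07561596] ((626.4331665039062, 313.00616455078125), 21.44495964050293)
```

```bash
python3 -m jog '[[[-15,0,-25,0,0,0,62],[-30,0,-50,0,0,0,62],[-40,0,-70,0,0,0,62],[-40,0,-70,0,0,0,62]]]'
python3 - <<'E'
from h import *
a=grab('scene');c=a['image'][120:330,150:430];cv2.imwrite('pics/j.png',cv2.resize(cv2.cvtColor(c,cv2.COLOR_RGB2BGR),None,fx=2.8,fy=2.8,interpolation=cv2.INTER_CUBIC))
E
```

```text
time: 24.45
position: [0.5467, 0.2756, 0.1839]
tool_rot: [-0.482, 2.469, 0.156]
ft_force: [1.8, -1.2, -2.2]
grip_width: 0.71
grip_force: 0.0
```

View pics/j.png

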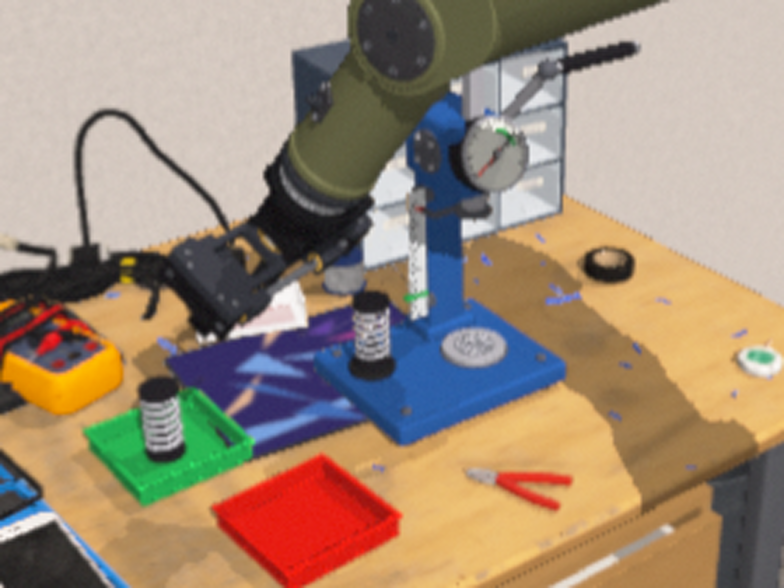

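The tested spring stands upright in the green tray at (160,420), and the lever is right up. The parked spring, tape and cutters look undisturbed. The arm is clear, so I'm handing in.

```bash
python3 -c "
from bench import ctrl
print(ctrl.close_job())"
```

```text
the job is handed in; nothing more can be done
None
```

The job is handed in, but no verdict came back: the spring read about 21 N at the height mark, in the green band, so it now stands upright in the green tray; the lever is right up, the other items look undisturbed, and it took about 25 s.

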